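Open an oil pot whose cap may be left- or right-handed

TASK

Lift the dust hood off the oil pot by its handle and set it down upright, mouth down, on the bench beside the pot. Then open the pot: its short-turn cap may be right- or left-handed and nothing shows which, so try loosening it both ways until you find the way it turns, without forcing it against a stop, and lift it off. Finish still holding the cap in the gripper, at rest and well clear above the pot (5 cm or more), and leave the other things on the bench where they are.

Things in the scene. Friction and masses are not known exactly. Their poses are not given: they have to be found in the camera images.
- pot: grey round oil pot bolted to the bench (fixed). Origin: centre of its underside, on the bench top; z up. Base plate 116 (x) x 100 (y) x 10 mm with four bolt heads, body 88 mm across with a flat shoulder 62 mm above the bench, on it a neck 56 mm across, its flat top 75 mm above the bench; a small brass nipple on its +x side.
- hood: dust hood: a round aluminium cup standing mouth down, loose on the pot's shoulder over neck and cap; 72 mm across outside, 66 inside, 60 high, about 160 g. Origin: centre of its mouth plane (underside), z up towards the handle. It must rise 55 mm or more, straight up, to clear the cap.
- hood_handle (a point): middle of the hood's handle, 92 mm above the hood's origin: a round steel bar 10 mm thick, 56 mm long along the hood's x, with a 10 mm post at each end and 27 mm free between bar and hood. Axes as the hood's.
- cap: steel cap on the pot's neck, hidden under the hood at first, about 240 g, loose on its seat (1.5 mm play). Origin: centre of the underside of its disc, on the neck's top face; z up. Disc 50 mm across, 8 mm thick. Below it a 10 mm stem, 30 mm long, with a cross bar (34 mm along the cap's x, 8 to 16 mm down) that catches under the neck; it must rise 30 mm to be clear.
- cap_bar (a point): point on the cap's axis 28 mm above its origin, in the upright finger bar that the cap is turned and lifted by: 44 mm long along the cap's x, 12 mm thick along its y, from the disc (8 mm above the cap's origin) to 36 mm above it. Axes as the cap's.
- neck (a point): centre of the neck's top face; axes as the pot's. The cap starts locked, its x within 0.1 rad of this x. Wrong way: hard stop 0.2 to 0.3 rad from this x. Right way: turns freely (under 0.2 N m) to a stop at 1.1 rad; from 0.85 to 1.05, best 0.95, it lifts straight out. Which way is right varies and cannot be seen. Over 1 N m, or 0.2 rad past a stop, is forcing. Do not pull up while turning.
- bush: bystander: brass bush, 34 mm across, 30 mm high, standing to the right of the pot; origin at the centre of its underside
- gear: bystander: gear blank, 72 mm across, 24 mm high, lying on the left part of the bench; origin at the centre of its underside
- bobbin: bystander: coil bobbin, 56 mm across, 48 mm high, on the left part of the bench; origin at the centre of its underside
- insulator: bystander: white porcelain insulator, 40 mm across, 54 mm high, right of the knife switch; origin at the centre of its underside

How it is judged:
By the outcome, as a careful person would: the job done as asked, in the order asked, and still so for the second after the job is handed in, while the arm keeps its last pose, push and grip.
It also fails if it takes over 64 s, if anything falls off the work surface, if the arm or the gripper's body presses on something with over 40 N, if the wrist force passes 120 N, or if a joint passes its speed limit or range.

ROBOT

A 6-joint arm with a two-finger parallel gripper is mounted at the origin on a cart in front of the work surface, level with it; the furniture and walls round the work are solid. World frame = base frame: x ahead of the robot, y to its left, z up, the work surface at z = 0. Lengths are in mm, angles in rad, forces in N, time in s.
With the tool pointing down it reaches from about 275 to 1000 mm from the base axis. Payload 8.4 kg.
Tool frame: the origin (TCP) lies midway between the tips of the shut fingers; the grasp point (between the pads) lies 19 mm behind it; z points along the fingers, y is the line along which they close (so a half turn about z gives the same grasp; the last joint's range is limited). The gripper opens to 85 mm and grips with 20 to 120 N. Pads are 22 mm wide; open, the fingers measure 114 mm over their backs; the gripper's body (76 mm by 85 mm) begins 54 mm behind the grasp point. The pads swing forward as they close: fully open they stand 13 mm farther back than shut.
Start: joints at [1.246, 0.353, 1.633, -0, 1.155, -0.002], TCP at [198.263, 592.722, 231.281] pointing down, gripper open.
Joint ranges: [-2.63, 2.63], [-0.92, 2.1], [0.06, 2.66], [-1.3, 4.44], [0, 2.69], [-3.02, 3.02]. Speed limits (rad/s): [2.22, 2.22, 2.79, 3.14, 3.14, 3.14].

INTERFACE

Orientations are given as [roll, pitch, yaw] about the fixed x, y, z axes, in that order (R = Rz(yaw) Ry(pitch) Rx(roll)).
In Python, from rig import r gives the robot as it stands.
- The arm moves only by the tool servo_tool, never from a script. Its argument "deltas" is a list of rows, each an object of numbers: "x", "y", "z": the shift along the world's x, y, z in mm; "rx", "ry", "rz": the turn, a rotation vector about the world's x, y, z in rad; "gripper": the gripper's target within -1 to 1 (fully open at 1, half-way at 0, shut at -1). A call has 1 to 10 rows; each row is the pose to reach, as a shift and turn from the pose commanded when the call began; what a row does not reach only later rows make up. A row lasts 1/10 s, in which the tool goes at most 50 mm and 8.59 degrees, less where a joint would pass 70% of its speed; a pose out of reach is approached as far as the arm can. A call with a gripper value outside its range is refused whole. The fingers move at their own pace and stop on an object; "newtons" is the grip in N (left out, the last holds). Time passes only in rows, so rows that repeat a pose let the fingers close. It gives the time, the measured TCP pose, the force, the opening and the grip force at its end, in the units of the state.
- r.sense(): the state, without advancing time (a new reading comes with each control period).
- r.grab_frame(name): name is "scene" or "top"; returns the picture (480x640x3 uint8, blue, green, red); there is no depth.
- r.camera_params(name): a dict with "mtx" (3x3 intrinsics, pixels), "eye" and "orientation" of the camera in the world. Camera axes: x right, y down, z forward; pixel columns grow to the right and rows downward; lengths in mm; the calibration is good to about 2 mm. A picture is of the moment at which its call begins. camera_params takes no time and is no camera call.
- r.sign_off(): hands the job in; it is judged then, once.
Trained networks look in the newest picture that a camera, given by its name, has taken for a name from the list of things; names that differ only in an ending like _2 or _b are one class to them, and where a whole thing is asked for, a point or a joint stands for the part that bears it (a point fixed in the world has none). Each returns a list of dicts, best first, with "conf" (0 to 1); they miss things now and then, are a little off and sometimes report something else, mostly with a low value. They report only what shows in the picture. A call takes as long as a camera call.
- r.recognise(name, camera): "box" ([left, top, width, height] in pixels, round what is visible of it).
The state is a dict: "clock": time; "qpos": joint angles; "qvel": joint speeds; "joint_efforts": joint torques, N m; "eef_pos": TCP position; "tcp_rot": TCP orientation; "contact_force": force on the tool from outside, world axes, zero at the start; "wrist_torque": the same for the moment, N m; "opening": opening from 0.0 (shut) to 1.0 (fully open); "grasp_force": force on a finger pad.
Only numpy, scipy, OpenCV 4.12 (cv2) and the standard library are available. Lean on these libraries where they do the work, as an engineer would, in place of code of your own. Each camera call takes 0.05 s, during which the arm holds its last target. There are 200 camera calls.

## Working session

There is one attempt and no reset: what is moved stays moved. The work goes in short steps, Python scripts to look and compute and a tool call to move; the robot and the scene stay as the last step left them, time stands still between calls to the robot, and variables do not carry over. Pictures are saved under pics/ and viewed, at most 10 in all, crops included, and the job is handed in when it is done.

Besides the shell and the picture viewer there is one more tool, called after ">>>" as name(argument=value, ...), one argument or row to a line, values as JSON. servo_tool: Moves the arm, as the interface text tells. Its arguments: {"type":"object","properties":{"deltas":{"type":"array","items":{"type":"object","properties":{"x":{"type":"number"},"y":{"type":"number"},"z":{"type":"number"},"rx":{"type":"number"},"ry":{"type":"number"},"rz":{"type":"number"},"gripper":{"type":"number"}}}},"newtons":{"type":"number"}},"required":["deltas"]}

```bash
ls; mkdir -p pics; python3 - <<'E'
from rig import r
import cv2,numpy as np
s=r.sense(); print(s)
for c in("scene","top"):
    print(c,r.camera_params(c)); cv2.imwrite(f"pics/{c}0.png",r.grab_frame(c))
    for n in("pot","hood","hood_handle","bush","gear","bobbin","insulator"):
        print(n,[(d['box'],round(d['conf'],2)) for d in r.recognise(n,c)[:2]])
E
```

```text
pics
{'clock': 0.0, 'qpos': array([ 1.24560289e+00,  3.53633367e-01,  1.63415008e+00, -2.64443055e-06,
        1.15515749e+00, -2.40184418e-03]), 'qvel': array([ 3.73939923e-04, -7.58469409e-04,  1.95614014e-04, -3.65731818e-04,
        7.46265308e-04, -2.56964901e-05]), 'joint_efforts': array([ 1.69922710e-03, -6.05253196e+01, -3.42066479e+01,  1.93649616e-04,
        9.41448554e-03,  1.56012317e-05]), 'eef_pos': array([198.11115956, 592.2748033 , 230.56407078]), 'tcp_rot': array([-3.14024436e+00, -8.20548904e-07,  2.81880213e+00]), 'contact_force': array([0.86281399, 0.24046297, 0.51426525]), 'wrist_torque': array([0.00572417, 0.01106904, 0.01214128]), 'grasp_force': 0.0, 'opening': 0.9973333108377681}
scene {'mtx': array([[459.59108028,   0.        , 321.1193    ],
       [  0.        , 459.59108028, 242.42820502],
       [  0.        ,   0.        ,   1.        ]]), 'eye': array([  22.87969919, -387.3556534 ,  915.59779657]), 'orientation': array([-2.40486263, -0.01355317, -0.78580539])}
pot [([281.9, 257.0, 58.7, 39.9], 0.77)]
hood [([299.0, 232.9, 26.7, 43.7], 0.68)]
hood_handl
[... 192 characters left out ...]
], 0.6)]
insulator [([432.1, 397.0, 25.1, 27.4], 0.76)]
top {'mtx': array([[571.68615528,   0.        , 320.66676078],
       [  0.        , 571.68615528, 232.84405163],
       [  0.        ,   0.        ,   1.        ]]), 'eye': array([ 383.31628443,  121.63581192, 1641.48255996]), 'orientation': array([-3.04608350e+00,  2.28429148e-03, -1.59031795e+00])}
pot [([293.3, 214.3, 45.4, 53.0], 0.85)]
hood [([306.4, 226.7, 24.2, 23.1], 0.77)]
hood_handle [([303.4, 223.6, 28.3, 26.8], 0.7)]
bush [([343.6, 238.7, 13.1, 13.0], 0.57)]
gear [([186.5, 216.6, 31.9, 24.1], 0.75)]
bobbin [([176.4, 247.8, 16.9, 20.5], 0.71)]
insulator [([462.8, 252.6, 19.3, 12.8], 0.76), ([299.0, 213.9, 39.3, 52.3], 0.73)]
```

View pics/scene0.png

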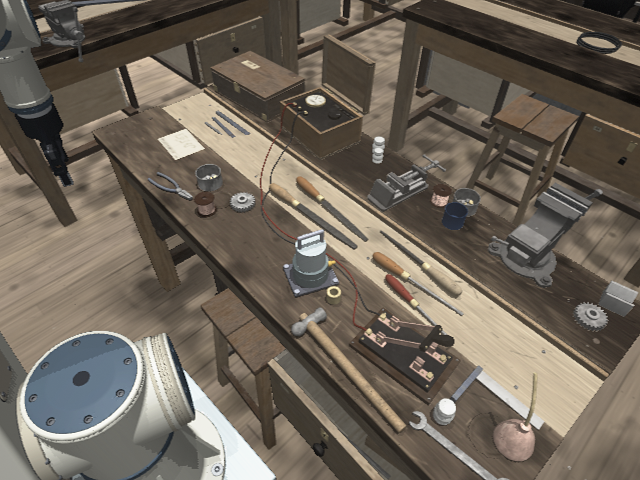

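View pics/top0.png

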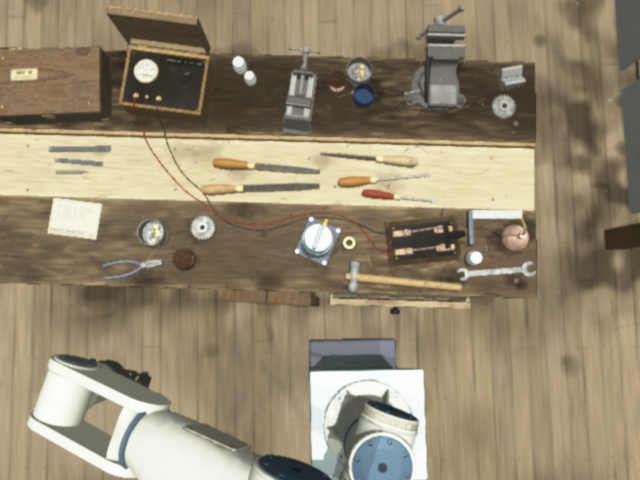

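The pot with its hood shows at about (311,262) in scene and (318,240) in top. The bush is just to its right, at (349,242) in top, and the gear is at (203,228). I'll enlarge the crops.

```bash
cat > h.py <<'E'
import numpy as np,cv2
from rig import r
from scipy.spatial.transform import Rotation as R
def cam(c):
    p=r.camera_params(c); return p['mtx'],np.array(p['eye']),R.from_euler('xyz',p['orientation']).as_matrix()
def px(c,uv,z):
    K,e,M=cam(c); d=M@np.linalg.solve(K,[*uv,1]); return e+d*(z-e[2])/d[2]
def proj(c,P):
    K,e,M=cam(c); q=(np.atleast_2d(P)-e)@M@K.T; return q[:,:2]/q[:,2:]
def crop(c,x,y,w,h,f,img=None):
    im=r.grab_frame(c) if img is None else img
    return cv2.resize(im[y:y+h,x:x+w],None,fx=f,fy=f,interpolation=cv2.INTER_CUBIC)
E
python3 - <<'E'
from h import *
a=crop("top",283,205,80,75,5,cv2.imread("pics/top0.png")) #400x375
b=crop("scene",270,222,80,75,5,cv2.imread("pics/scene0.png"))
cv2.imwrite("pics/c1.png",np.hstack([a,b]))
print("top nipple/pot",px("top",(318,240),62),"handle",px("top",(318,238),92+62))
print("hood by scene",px("scene",(311,240),154))
for n,c,uv,z in[("bush","top",(350,245),15),("gear","top",(202.5,228.6),12),("bobbin","top",(185,258),24),("ins","top",(472.5,259),27)]:print(n,px(c,uv,z))
E
```

```text
top nipple/pot [514.89480592 130.06980306  62.        ] handle [512.47066368 129.47857646 154.        ]
hood by scene [507.86533598 114.79463754 154.        ]
bush [502.7060151   39.34781692  15.        ]
gear [558.37193392 460.76278141  12.        ]
bobbin [474.34754185 507.82084505  24.        ]
ins [ 455.40724077 -304.77817708   27.        ]
```

View pics/c1.png

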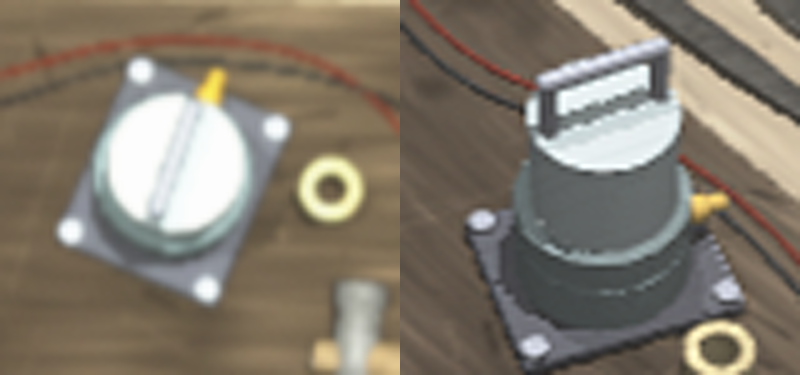

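The enlarged crops show the handle bar from (155,218) to (195,105) in the top crop and from (540,80) to (668,45) in the scene crop. The four bolts and the brass nipple (+x) are visible as well. I'll triangulate from these.

```bash
python3 - <<'E'
from h import *
T=lambda u,v:((u+.5)/5-.5+283,(v+.5)/5-.5+205)
S=lambda u,v:((u-400+.5)/5-.5+270,(v+.5)/5-.5+222)
def rep(n,c,p,z): q=[px(c,x,z)[:2] for x in p]; print(n,c,np.round(q,1).tolist(),"mean",np.round(np.mean(q,0),1),"yaw",[round(float(np.arctan2(*(q[1]-q[0])[::-1])),3)],"len",np.round(np.linalg.norm(q[1]-q[0]),1)); return q
rep("handle","top",[T(157,214),T(195,107)],157)
rep("handle","scene",[S(543,80),S(667,46)],156)
b=rep("bolts","top",[T(140,70),T(277,128),T(207,290),T(70,232)],13)
print("pot yaw",np.arctan2(*((b[0]+b[1])-(b[2]+b[3]))[::-1]))
rep("boltdiag","scene",[S(482,220),S(728,290)],13)
rep("hoodtop","top",[T(107,165),T(249,165)],122)
rep("hoodtop","scene",[S(526,110),S(682,115)],122)
rep("nip","top",[T(211,85)]*2,40);rep("nip","scene",[S(712,206)]*2,40)
E
```

```text
handle top [[487.9, 140.3], [543.5, 119.5]] mean [515.7 129.9] yaw [-0.359] len 59.4
handle scene [[491.1, 138.9], [546.1, 114.8]] mean [518.6 126.8] yaw [-0.413] len 60.0
bolts top [[581.0, 150.4], [546.0, 72.6], [454.1, 114.5], [488.7, 192.0]] mean [517.4 132.3] yaw [-1.993] len 85.3
pot yaw -0.4257572748440534
boltdiag scene [[491.1, 188.9], [547.9, 70.8]] mean [519.5 129.8] yaw [-1.122] len 131.1
hoodtop top [[517.1, 167.0], [515.6, 91.2]] mean [516.3 129.1] yaw [-1.591] len 75.8
hoodtop scene [[493.4, 154.0], [543.1, 101.2]] mean [518.2 127.6] yaw [-0.817] len 72.5
nip top [[568.4, 110.0], [568.4, 110.0]] mean [568.4 110. ] yaw [0.0] len 0.0
nip scene [[564.3, 98.8], [564.3, 98.8]] mean [564.3  98.8] yaw [0.0] len 0.0
```

The hood's centre is at about (517.5,128.5), with its bar at yaw −0.39. The pot is at (518,131), with yaw −0.42. I'll move the tool above it.

>>> servo_tool(
  deltas=[
    {"x": 25, "y": -36},
    {"x": 50, "y": -72},
    {"x": 77, "y": -112},
    {"x": 104, "y": -151},
    {"x": 132, "y": -192},
    {"x": 160, "y": -233, "rz": -0.03},
    {"x": 187, "y": -272, "rz": -0.06},
    {"x": 214, "y": -312, "rz": -0.06},
    {"x": 241, "y": -351, "rz": -0.07},
    {"x": 268, "y": -390, "rz": -0.07},
  ],
  newtons=60,
)

```text
invalid input
```

>>> servo_tool(
  deltas=[
    {"x": 25, "y": -36},
    {"x": 43, "y": -63},
    {"x": 51, "y": -74},
    {"x": 51, "y": -74},
    {"x": 51, "y": -74},
    {"x": 51, "y": -74},
  ],
)

```text
invalid input
```

```bash
python3 - <<'E'
from h import *
s=r.sense();print(s['clock'],s['eef_pos'],s['tcp_rot'],s['qpos'],s['contact_force'])
cv2.imwrite("pics/c2.png",np.hstack([crop("top",283,195,80,75,5),crop("scene",270,200,80,75,5)]))
E
```

```text
0.8 [198.27189518 592.73043241 231.314321  ] [ 3.14154452e+00 -7.64474291e-06  2.81875266e+00] [ 1.24558652e+00  3.52956674e-01  1.63338536e+00  8.48068750e-06
  1.15520251e+00 -2.37323215e-03] [ 0.21668702 -0.38062353 -0.23005672]
```

View pics/c2.png

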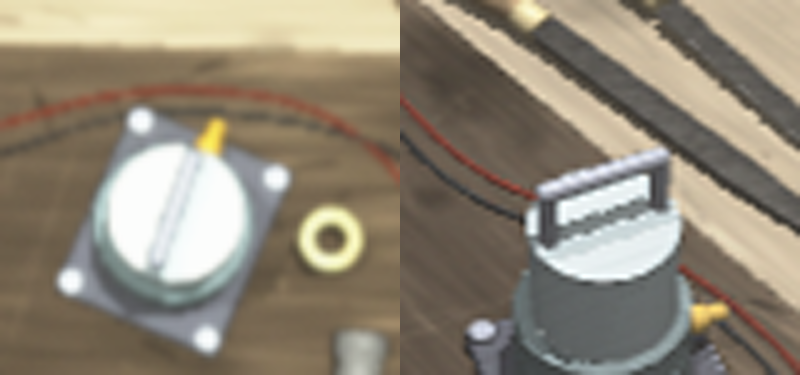

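The arm hasn't moved, because the calls were refused as invalid. I'll retry with every key filled in.

>>> servo_tool(
  deltas=[
    {"x": 25, "y": -36, "z": 0, "rx": 0, "ry": 0, "rz": 0, "gripper": 1},
    {"x": 50, "y": -72, "z": 0, "rx": 0, "ry": 0, "rz": 0, "gripper": 1},
    {"x": 77, "y": -112, "z": 0, "rx": 0, "ry": 0, "rz": 0, "gripper": 1},
    {"x": 104, "y": -151, "z": 0, "rx": 0, "ry": 0, "rz": 0, "gripper": 1},
    {"x": 132, "y": -192, "z": 0, "rx": 0, "ry": 0, "rz": 0, "gripper": 1},
    {"x": 160, "y": -233, "z": 0, "rx": 0, "ry": 0, "rz": -0.03, "gripper": 1},
    {"x": 187, "y": -272, "z": 0, "rx": 0, "ry": 0, "rz": -0.06, "gripper": 1},
    {"x": 214, "y": -312, "z": 0, "rx": 0, "ry": 0, "rz": -0.07, "gripper": 1},
    {"x": 241, "y": -351, "z": 0, "rx": 0, "ry": 0, "rz": -0.07, "gripper": 1},
    {"x": 268, "y": -390, "z": 0, "rx": 0, "ry": 0, "rz": -0.07, "gripper": 1},
  ],
  newtons=60,
)

```text
clock: 1.9
eef_pos: [467.2, 201.0, 231.6]
tcp_rot: [3.141, 0.0, 2.749]
contact_force: [1.2, 0.5, 0.6]
opening: 0.997
grasp_force: 0.0
```

>>> servo_tool(
  deltas=[
    {"x": 25, "y": -36, "z": 0, "rx": 0, "ry": 0, "rz": 0, "gripper": 1},
    {"x": 43, "y": -63, "z": 0, "rx": 0, "ry": 0, "rz": 0, "gripper": 1},
    {"x": 51, "y": -74, "z": 0, "rx": 0, "ry": 0, "rz": 0, "gripper": 1},
    {"x": 51, "y": -74, "z": 0, "rx": 0, "ry": 0, "rz": 0, "gripper": 1},
    {"x": 51, "y": -74, "z": 0, "rx": 0, "ry": 0, "rz": 0, "gripper": 1},
  ],
  newtons=60,
)

```text
clock: 2.4
eef_pos: [516.7, 129.3, 231.1]
tcp_rot: [3.142, -0.001, 2.748]
contact_force: [-0.6, 1.0, 0.4]
opening: 1.0
grasp_force: 0.0
```

```bash
python3 - <<'E'
from h import *
s=r.sense();print(s['clock'],s['eef_pos'],s['tcp_rot'],s['qpos'],s['contact_force'])
cv2.imwrite("pics/c3.png",np.hstack([crop("top",283,195,80,75,5),crop("scene",270,200,80,75,5)]))
E
```

```text
2.4 [516.71129669 129.30931963 231.14226901] [ 3.14151798e+00 -7.81988113e-04  2.74839354e+00] [ 2.42064808e-01  2.10076470e-01  1.83011571e+00  5.87519272e-04
  1.10198567e+00 -9.35797989e-01] [-0.60778949  1.03022341  0.39077664]
```

View pics/c3.png

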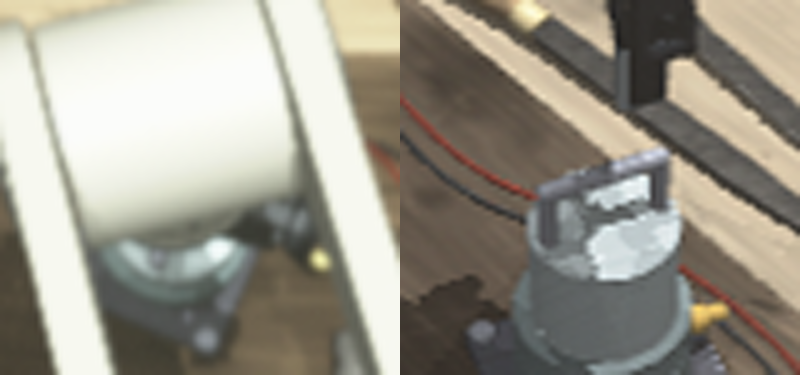

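The wrist is over the hood and one open finger shows to the side of the handle at (645,100). Next I'll descend.

>>> servo_tool(
  deltas=[
    {"x": 1, "y": -0.5, "z": -25, "rx": 0, "ry": 0, "rz": 0, "gripper": 1},
    {"x": 1, "y": -0.5, "z": -50, "rx": 0, "ry": 0, "rz": 0, "gripper": 1},
    {"x": 1, "y": -0.5, "z": -75, "rx": 0, "ry": 0, "rz": 0, "gripper": 1},
    {"x": 1, "y": -0.5, "z": -90, "rx": 0, "ry": 0, "rz": 0, "gripper": 1},
    {"x": 1, "y": -0.5, "z": -96, "rx": 0, "ry": 0, "rz": 0, "gripper": 1},
    {"x": 1, "y": -0.5, "z": -96, "rx": 0, "ry": 0, "rz": 0, "gripper": 0},
    {"x": 1, "y": -0.5, "z": -96, "rx": 0, "ry": 0, "rz": 0, "gripper": -0.4},
    {"x": 1, "y": -0.5, "z": -96, "rx": 0, "ry": 0, "rz": 0, "gripper": -0.5},
    {"x": 1, "y": -0.5, "z": -96, "rx": 0, "ry": 0, "rz": 0, "gripper": -0.5},
  ],
  newtons=40,
)

```text
clock: 3.4
eef_pos: [518.8, 128.4, 136.1]
tcp_rot: [3.141, 0.001, 2.749]
contact_force: [0.4, -0.2, -0.4]
opening: 0.334
grasp_force: 0.0
```

```bash
python3 - <<'E'
from h import *
s=r.sense();print(s['clock'],s['eef_pos'],s['tcp_rot'],s['contact_force'])
cv2.imwrite("pics/c4.png",np.hstack([crop("top",283,195,80,75,5),crop("scene",270,200,80,75,5)]))
E
```

```text
3.4 [518.77122204 128.41891801 136.14219374] [3.14069691e+00 1.21391025e-03 2.74885449e+00] [ 0.37612907 -0.21882002 -0.38337124]
```

View pics/c4.png

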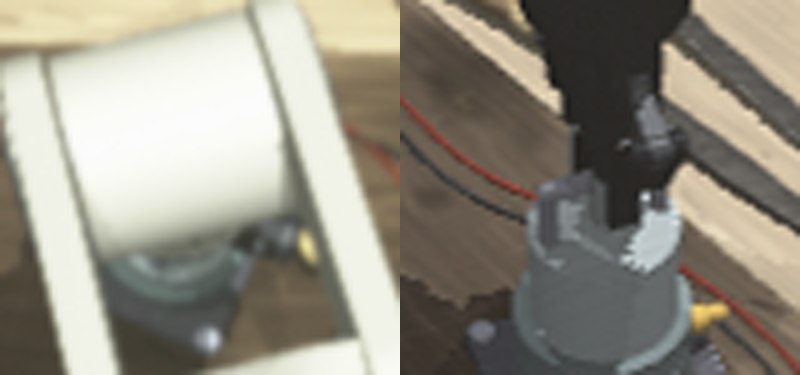

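The fingers straddle the bar around (610,200) in the scene crop, clear of the hood top. Now I'll close them and check the forces.

>>> servo_tool(
  deltas=[
    {"x": 0, "y": 0, "z": 0, "rx": 0, "ry": 0, "rz": 0, "gripper": -1},
    {"x": 0, "y": 0, "z": 0, "rx": 0, "ry": 0, "rz": 0, "gripper": -1},
    {"x": 0, "y": 0, "z": 0, "rx": 0, "ry": 0, "rz": 0, "gripper": -1},
    {"x": 0, "y": 0, "z": 0, "rx": 0, "ry": 0, "rz": 0, "gripper": -1},
    {"x": 0, "y": 0, "z": 0, "rx": 0, "ry": 0, "rz": 0, "gripper": -1},
  ],
  newtons=60,
)

```text
clock: 4.0
eef_pos: [518.7, 128.3, 135.5]
tcp_rot: [3.141, 0.001, 2.749]
contact_force: [0.6, -0.6, 3.5]
opening: 0.091
grasp_force: 58.7
```

>>> servo_tool(
  deltas=[
    {"x": 0, "y": 0, "z": 4, "rx": 0, "ry": 0, "rz": 0, "gripper": -1},
    {"x": 0, "y": 0, "z": 8, "rx": 0, "ry": 0, "rz": 0, "gripper": -1},
    {"x": 0, "y": 0, "z": 14, "rx": 0, "ry": 0, "rz": 0, "gripper": -1},
    {"x": 0, "y": 0, "z": 20, "rx": 0, "ry": 0, "rz": 0, "gripper": -1},
    {"x": 0, "y": 0, "z": 26, "rx": 0, "ry": 0, "rz": 0, "gripper": -1},
    {"x": 0, "y": 0, "z": 32, "rx": 0, "ry": 0, "rz": 0, "gripper": -1},
    {"x": 0, "y": 0, "z": 38, "rx": 0, "ry": 0, "rz": 0, "gripper": -1},
    {"x": 0, "y": 0, "z": 45, "rx": 0, "ry": 0, "rz": 0, "gripper": -1},
    {"x": 0, "y": 0, "z": 55, "rx": 0, "ry": 0, "rz": 0, "gripper": -1},
    {"x": 0, "y": 0, "z": 70, "rx": 0, "ry": 0, "rz": 0, "gripper": -1},
  ],
  newtons=60,
)

```text
clock: 5.0
eef_pos: [517.8, 128.1, 205.6]
tcp_rot: [-3.141, -0.001, 2.749]
contact_force: [0.3, -1.1, -2.2]
opening: 0.088
grasp_force: 58.5
```

>>> servo_tool(
  deltas=[
    {"x": 0, "y": 0, "z": 12, "rx": 0, "ry": 0, "rz": 0, "gripper": -1},
    {"x": -4, "y": 14, "z": 12, "rx": 0, "ry": 0, "rz": 0, "gripper": -1},
    {"x": -10, "y": 38, "z": 12, "rx": 0, "ry": 0, "rz": 0, "gripper": -1},
    {"x": -18, "y": 65, "z": 12, "rx": 0, "ry": 0, "rz": 0, "gripper": -1},
    {"x": -26, "y": 95, "z": 12, "rx": 0, "ry": 0, "rz": 0, "gripper": -1},
    {"x": -33, "y": 120, "z": 12, "rx": 0, "ry": 0, "rz": 0, "gripper": -1},
    {"x": -37, "y": 134, "z": 12, "rx": 0, "ry": 0, "rz": 0, "gripper": -1},
    {"x": -38, "y": 137, "z": 12, "rx": 0, "ry": 0, "rz": 0, "gripper": -1},
    {"x": -38, "y": 137, "z": 12, "rx": 0, "ry": 0, "rz": 0, "gripper": -1},
  ],
  newtons=60,
)

```text
clock: 5.9
eef_pos: [480.0, 265.3, 217.1]
tcp_rot: [-3.141, -0.0, 2.75]
contact_force: [0.0, 0.0, -1.5]
opening: 0.091
grasp_force: 58.6
```

>>> servo_tool(
  deltas=[
    {"x": 0, "y": 0, "z": -15, "rx": 0, "ry": 0, "rz": 0, "gripper": -1},
    {"x": 0, "y": 0, "z": -40, "rx": 0, "ry": 0, "rz": 0, "gripper": -1},
    {"x": 0, "y": 0, "z": -65, "rx": 0, "ry": 0, "rz": 0, "gripper": -1},
    {"x": 0, "y": 0, "z": -90, "rx": 0, "ry": 0, "rz": 0, "gripper": -1},
    {"x": 0, "y": 0, "z": -112, "rx": 0, "ry": 0, "rz": 0, "gripper": -1},
    {"x": 0, "y": 0, "z": -126, "rx": 0, "ry": 0, "rz": 0, "gripper": -1},
    {"x": 0, "y": 0, "z": -134, "rx": 0, "ry": 0, "rz": 0, "gripper": -1},
    {"x": 0, "y": 0, "z": -138, "rx": 0, "ry": 0, "rz": 0, "gripper": -1},
    {"x": 0, "y": 0, "z": -140, "rx": 0, "ry": 0, "rz": 0, "gripper": -1},
    {"x": 0, "y": 0, "z": -140, "rx": 0, "ry": 0, "rz": 0, "gripper": -1},
  ],
  newtons=60,
)

```text
clock: 6.9
eef_pos: [480.7, 265.4, 77.8]
tcp_rot: [3.141, 0.001, 2.749]
contact_force: [0.3, 0.3, -1.9]
opening: 0.095
grasp_force: 58.6
```

```bash
python3 - <<'E'
from h import *
s=r.sense();print(s['clock'],s['eef_pos'],s['tcp_rot'],s['contact_force'])
cv2.imwrite("pics/c5.png",np.hstack([crop("top",245,195,110,100,3.6),crop("scene",240,180,110,100,3.6)]))
E
```

```text
6.9 [480.67215232 265.38537968  77.78277305] [3.14091678e+00 5.61024182e-04 2.74876589e+00] [ 0.29539706  0.34083604 -1.93544126]
```

View pics/c5.png

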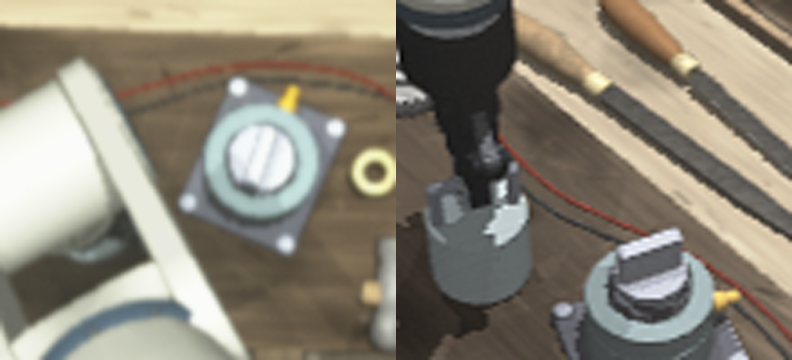

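The hood hangs just above the bench, left of the pot. The cap is uncovered, with its finger bar at about (263,157) in the top crop and (650,255) in the scene crop. I'll lower the last few mm.

>>> servo_tool(
  deltas=[
    {"x": 0, "y": 0, "z": -1.5, "rx": 0, "ry": 0, "rz": 0, "gripper": -1},
    {"x": 0, "y": 0, "z": -3, "rx": 0, "ry": 0, "rz": 0, "gripper": -1},
    {"x": 0, "y": 0, "z": -3.5, "rx": 0, "ry": 0, "rz": 0, "gripper": -1},
    {"x": 0, "y": 0, "z": -4, "rx": 0, "ry": 0, "rz": 0, "gripper": -1},
    {"x": 0, "y": 0, "z": -4, "rx": 0, "ry": 0, "rz": 0, "gripper": -1},
  ],
)

```text
clock: 7.5
eef_pos: [480.8, 265.7, 73.8]
tcp_rot: [3.14, 0.001, 2.749]
contact_force: [-0.8, 2.8, 4.1]
opening: 0.093
grasp_force: 59.3
```

```bash
python3 - <<'E'
from h import *
T=lambda u,v:((u+.5)/3.6-.5+245,(v+.5)/3.6-.5+195)
S=lambda u,v:((u-396+.5)/3.6-.5+240,(v+.5)/3.6-.5+180)
for n,c,p,z in[("cap","top",[T(249,181),T(276,133)],111),("cap","scene",[S(618,248),S(680,234)],111),("body","top",[T(204,162),T(318,162)],62)]:
    q=[px(c,x,z)[:2] for x in p];d=q[1]-q[0];print(n,c,np.round(q,1),np.mean(q,0),np.arctan2(d[1],d[0]),np.linalg.norm(d))
print(r.sense()['contact_force'])
im=r.grab_frame("top");cv2.imwrite("pics/t6.png",im);im=r.grab_frame("scene");cv2.imwrite("pics/s6.png",im)
for c in("top","scene"):
  for n in("cap","cap_bar"):print(n,c,[(d['box'],round(d['conf'],2)) for d in r.recognise(n,c)[:1]])
E
```

```text
cap top [[497.8 141.3]
 [533.4 120.5]] [515.57324864 130.90069287] -0.5300060574881413 41.207891663172326
cap scene [[500.2 139.6]
 [537.6 120.2]] [518.92386252 129.8683342 ] -0.4796697310820623 42.106452489957576
body top [[516.8 176.3]
 [515.1  88.6]] [515.94625335 132.44032973] -1.590509422875235 87.7937663924189
[-0.84216654  2.83717345  4.05346318]
cap top [([263.1, 259.5, 15.8, 7.3], 0.64)]
cap_bar top [([310.7, 230.1, 16.4, 12.4], 0.74)]
cap scene [([297.9, 242.0, 25.1, 21.5], 0.76)]
cap_bar scene [([299.8, 244.1, 19.8, 19.3], 0.74)]
```

The hood is seated (about 6 N). I'll open and rise.

>>> servo_tool(
  deltas=[
    {"x": 0, "y": 0, "z": 0.5, "rx": 0, "ry": 0, "rz": 0, "gripper": -0.6},
    {"x": 0, "y": 0, "z": 0.5, "rx": 0, "ry": 0, "rz": 0, "gripper": -0.3},
    {"x": 0, "y": 0, "z": 0.5, "rx": 0, "ry": 0, "rz": 0, "gripper": 0},
    {"x": 0, "y": 0, "z": 0.5, "rx": 0, "ry": 0, "rz": 0, "gripper": 0},
    {"x": 0, "y": 0, "z": 10, "rx": 0, "ry": 0, "rz": 0, "gripper": 0},
    {"x": 0, "y": 0, "z": 30, "rx": 0, "ry": 0, "rz": 0, "gripper": 0},
    {"x": 0, "y": 0, "z": 70, "rx": 0, "ry": 0, "rz": 0, "gripper": 0.2},
    {"x": 0, "y": 0, "z": 110, "rx": 0, "ry": 0, "rz": 0, "gripper": 0.2},
    {"x": 0, "y": 0, "z": 130, "rx": 0, "ry": 0, "rz": 0, "gripper": 0.2},
    {"x": 0, "y": 0, "z": 130, "rx": 0, "ry": 0, "rz": 0, "gripper": 0.2},
  ],
)

```text
clock: 8.8
eef_pos: [482.1, 266.2, 207.3]
tcp_rot: [3.137, 0.004, 2.749]
contact_force: [-0.6, -0.8, -0.5]
opening: 0.602
grasp_force: 0.0
```

```bash
python3 - <<'E'
from h import *
s=r.sense();print(s['clock'],s['eef_pos'],s['tcp_rot'],s['contact_force'],s['qpos'])
a=crop("scene",285,225,50,50,8)
b=crop("scene",215,185,100,100,4)
cv2.imwrite("pics/c7.png",np.hstack([a,b]))
E
```

```text
8.8 [482.07373639 266.18712484 207.29882531] [3.13663657 0.00407203 2.74884754] [-0.62926961 -0.76953581 -0.47195285] [ 5.01830706e-01  2.60106615e-01  1.82227247e+00 -8.53496253e-05
  1.05279964e+00 -6.76188575e-01]
```

View pics/c7.png

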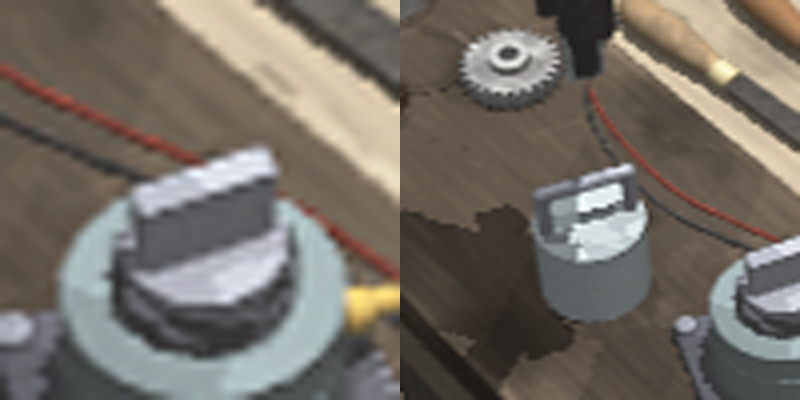

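The hood stands upright on the bench at (595,245) in the right crop. In the left crop, the cap bar's top face has its end midpoints at about (138,201) and (272,164).

```bash
python3 - <<'E'
from h import *
S=lambda u,v:((u+.5)/8-.5+285,(v+.5)/8-.5+225)
q=[px("scene",S(*x),111)[:2] for x in[(138,201),(272,164)]];d=q[1]-q[0];print(q,np.mean(q,0),np.arctan2(d[1],d[0]),np.linalg.norm(d))
E
```

```text
[array([498.61633165, 136.14010501]), array([536.71602077, 119.14553761])] [517.66617621 127.64282131] -0.41956865361957 41.718121141359426
```

>>> servo_tool(
  deltas=[
    {"x": 6, "y": -22, "z": 0, "rx": 0, "ry": 0, "rz": 0, "gripper": 0.2},
    {"x": 16, "y": -58, "z": 0, "rx": 0, "ry": 0, "rz": 0, "gripper": 0.2},
    {"x": 26, "y": -96, "z": 0, "rx": 0, "ry": 0, "rz": -0.03, "gripper": 0.2},
    {"x": 34, "y": -124, "z": 0, "rx": 0, "ry": 0, "rz": -0.06, "gripper": 0.2},
    {"x": 37, "y": -135, "z": 0, "rx": 0, "ry": 0, "rz": -0.06, "gripper": 0.2},
    {"x": 37, "y": -135, "z": 0, "rx": 0, "ry": 0, "rz": -0.06, "gripper": 0.2},
    {"x": 37, "y": -135, "z": 0, "rx": 0, "ry": 0, "rz": -0.06, "gripper": 0.2},
    {"x": 37, "y": -135, "z": 0, "rx": 0, "ry": 0, "rz": -0.06, "gripper": 0.2},
  ],
)

```text
clock: 9.7
eef_pos: [516.8, 131.3, 202.9]
tcp_rot: [-3.141, -0.001, 2.69]
contact_force: [-1.0, -0.1, -0.7]
opening: 0.603
grasp_force: 0.0
```

>>> servo_tool(
  deltas=[
    {"x": 0.5, "y": -1, "z": -20, "rx": 0, "ry": 0, "rz": 0, "gripper": 0.2},
    {"x": 0.5, "y": -1, "z": -45, "rx": 0, "ry": 0, "rz": 0, "gripper": 0.2},
    {"x": 0.5, "y": -1, "z": -70, "rx": 0, "ry": 0, "rz": 0, "gripper": 0.2},
    {"x": 0.5, "y": -1, "z": -90, "rx": 0, "ry": 0, "rz": 0, "gripper": 0.2},
    {"x": 0.5, "y": -1, "z": -105, "rx": 0, "ry": 0, "rz": 0, "gripper": 0.2},
    {"x": 0.5, "y": -1, "z": -112, "rx": 0, "ry": 0, "rz": 0, "gripper": 0.2},
    {"x": 0.5, "y": -1, "z": -115, "rx": 0, "ry": 0, "rz": 0, "gripper": 0.2},
    {"x": 0.5, "y": -1, "z": -115, "rx": 0, "ry": 0, "rz": 0, "gripper": -0.2},
    {"x": 0.5, "y": -1, "z": -115, "rx": 0, "ry": 0, "rz": 0, "gripper": -0.4},
    {"x": 0.5, "y": -1, "z": -115, "rx": 0, "ry": 0, "rz": 0, "gripper": -0.5},
  ],
  newtons=20,
)

```text
clock: 10.7
eef_pos: [518.3, 129.4, 89.0]
tcp_rot: [3.141, 0.001, 2.689]
contact_force: [-0.1, 0.4, -0.5]
opening: 0.25
grasp_force: 0.0
```

>>> servo_tool(
  deltas=[
    {"x": 0, "y": 0, "z": 0, "rx": 0, "ry": 0, "rz": 0, "gripper": -0.7},
    {"x": 0, "y": 0, "z": 0, "rx": 0, "ry": 0, "rz": 0, "gripper": -1},
    {"x": 0, "y": 0, "z": 0, "rx": 0, "ry": 0, "rz": 0, "gripper": -1},
    {"x": 0, "y": 0, "z": 0, "rx": 0, "ry": 0, "rz": 0, "gripper": -1},
    {"x": 0, "y": 0, "z": 0, "rx": 0, "ry": 0, "rz": 0, "gripper": -1},
  ],
  newtons=20,
)

```text
clock: 11.2
eef_pos: [518.5, 129.4, 89.0]
tcp_rot: [3.14, 0.001, 2.689]
contact_force: [0.4, 0.9, 7.1]
opening: 0.136
grasp_force: 21.4
```

```bash
python3 - <<'E'
from rig import r
s=r.sense();print(s)
E
```

```text
{'clock': 11.2, 'qpos': array([ 2.41699430e-01,  3.97248562e-01,  1.94372839e+00,  1.70263943e-04,
        7.98977755e-01, -8.76172033e-01]), 'qvel': array([ 7.15859562e-05, -1.92973324e-03,  6.68216408e-04, -2.17471742e-03,
        2.01132600e-03,  1.57788785e-03]), 'joint_efforts': array([-3.89208505e-01, -5.11557555e+01, -2.28297043e+01, -2.16567940e-01,
        1.18765337e-01, -5.09120675e-02]), 'eef_pos': array([518.51573691, 129.41177658,  89.00777051]), 'tcp_rot': array([3.14045032e+00, 1.18019096e-03, 2.68854847e+00]), 'contact_force': array([0.3839897 , 0.91436041, 7.13329553]), 'wrist_torque': array([ 0.11163339, -0.0051771 , -0.04061465]), 'grasp_force': 21.438083946704865, 'opening': 0.13643970843657388}
```

>>> servo_tool(
  deltas=[
    {"x": 0, "y": 0, "z": 0, "rx": 0, "ry": 0, "rz": 0, "gripper": -1},
    {"x": 0, "y": 0, "z": 0, "rx": 0, "ry": 0, "rz": 0, "gripper": -1},
    {"x": 0, "y": 0, "z": 0, "rx": 0, "ry": 0, "rz": 0.03, "gripper": -1},
    {"x": 0, "y": 0, "z": 0, "rx": 0, "ry": 0, "rz": 0.06, "gripper": -1},
    {"x": 0, "y": 0, "z": 0, "rx": 0, "ry": 0, "rz": 0.09, "gripper": -1},
    {"x": 0, "y": 0, "z": 0, "rx": 0, "ry": 0, "rz": 0.09, "gripper": -1},
  ],
  newtons=30,
)

```text
clock: 11.8
eef_pos: [518.3, 129.5, 89.0]
tcp_rot: [3.141, 0.001, 2.78]
contact_force: [-1.2, 1.4, 7.3]
opening: 0.131
grasp_force: 31.5
```

```bash
cat > s.py <<'E'
from rig import r
s=r.sense()
for k in('clock','eef_pos','tcp_rot','contact_force','wrist_torque','grasp_force','opening'):print(k,s[k])
E
python3 s.py
```

```text
clock 11.8
eef_pos [518.25155085 129.54164211  89.00053955]
tcp_rot [3.14061810e+00 7.66322292e-04 2.77956445e+00]
contact_force [-1.15673564  1.37599807  7.28685605]
wrist_torque [0.31400039 0.13102948 0.04472789]
grasp_force 31.484350562095642
opening 0.1312620721436581
```

>>> servo_tool(
  deltas=[
    {"x": 0, "y": 0, "z": 0, "rx": 0, "ry": 0, "rz": 0.02, "gripper": -1},
    {"x": 0, "y": 0, "z": 0, "rx": 0, "ry": 0, "rz": 0.04, "gripper": -1},
    {"x": 0, "y": 0, "z": 0, "rx": 0, "ry": 0, "rz": 0.04, "gripper": -1},
  ],
  newtons=30,
)

```text
clock: 12.1
eef_pos: [518.2, 129.6, 89.0]
tcp_rot: [3.141, 0.001, 2.819]
contact_force: [-1.3, 2.4, 7.4]
opening: 0.133
grasp_force: 31.5
```

```bash
python3 s.py
```

```text
clock 12.1
eef_pos [518.15563459 129.58215691  89.02954649]
tcp_rot [3.14063631e+00 6.16502962e-04 2.81911849e+00]
contact_force [-1.30889886  2.44014725  7.39088456]
wrist_torque [0.35953719 0.28547673 0.02964358]
grasp_force 31.54387593269348
opening 0.13285983908377755
```

>>> servo_tool(
  deltas=[
    {"x": 0, "y": 0, "z": 0, "rx": 0, "ry": 0, "rz": 0.02, "gripper": -1},
    {"x": 0, "y": 0, "z": 0, "rx": 0, "ry": 0, "rz": 0.05, "gripper": -1},
    {"x": 0, "y": 0, "z": 0, "rx": 0, "ry": 0, "rz": 0.05, "gripper": -1},
  ],
  newtons=30,
)

```text
clock: 12.4
eef_pos: [518.0, 129.6, 89.0]
tcp_rot: [3.141, 0.0, 2.869]
contact_force: [-2.4, 2.7, 9.1]
opening: 0.132
grasp_force: 31.6
```

```bash
python3 s.py
```

```text
clock 12.4
eef_pos [517.96527045 129.63865821  89.03174391]
tcp_rot [3.14065609e+00 2.97148857e-04 2.86928504e+00]
contact_force [-2.35752489  2.700987    9.08783645]
wrist_torque [ 0.38569264  0.34371174 -0.08801933]
grasp_force 31.647484302520752
opening 0.1320305695638123
```

>>> servo_tool(
  deltas=[
    {"x": 0, "y": 0, "z": 0, "rx": 0, "ry": 0, "rz": 0.02, "gripper": -1},
    {"x": 0, "y": 0, "z": 0, "rx": 0, "ry": 0, "rz": 0.04, "gripper": -1},
    {"x": 0, "y": 0, "z": 0, "rx": 0, "ry": 0, "rz": 0.04, "gripper": -1},
  ],
  newtons=30,
)

```text
clock: 12.7
eef_pos: [517.9, 129.7, 89.0]
tcp_rot: [3.141, 0.0, 2.909]
contact_force: [-2.2, 2.7, 9.1]
opening: 0.133
grasp_force: 31.7
```

```bash
python3 s.py
```

```text
clock 12.7
eef_pos [517.91772862 129.723367    89.02606639]
tcp_rot [3.14056642e+00 2.25214705e-04 2.90884278e+00]
contact_force [-2.23671511  2.66848621  9.07199872]
wrist_torque [ 0.50214402  0.43272006 -0.10886931]
grasp_force 31.669317483901978
opening 0.1327417864539348
```

>>> servo_tool(
  deltas=[
    {"x": 0, "y": 0, "z": 0, "rx": 0, "ry": 0, "rz": 0.02, "gripper": -1},
    {"x": 0, "y": 0, "z": 0, "rx": 0, "ry": 0, "rz": 0.04, "gripper": -1},
    {"x": 0, "y": 0, "z": 0, "rx": 0, "ry": 0, "rz": 0.04, "gripper": -1},
  ],
  newtons=30,
)

```text
clock: 13.0
eef_pos: [518.0, 129.9, 89.0]
tcp_rot: [3.14, 0.0, 2.948]
contact_force: [-2.1, 4.4, 8.6]
opening: 0.131
grasp_force: 31.6
```

```bash
python3 s.py
```

```text
clock 13.0
eef_pos [518.0235269  129.91358686  89.03209562]
tcp_rot [3.14014189e+00 3.89579789e-04 2.94848793e+00]
contact_force [-2.10325856  4.37342611  8.59917697]
wrist_torque [ 0.77989323  0.3290438  -0.16460255]
grasp_force 31.60785287618637
opening 0.130790924201455
```

>>> servo_tool(
  deltas=[
    {"x": 0, "y": 0, "z": 0, "rx": 0, "ry": 0, "rz": 0.02, "gripper": -1},
    {"x": 0, "y": 0, "z": 0, "rx": 0, "ry": 0, "rz": 0.03, "gripper": -1},
    {"x": 0, "y": 0, "z": 0, "rx": 0, "ry": 0, "rz": 0.03, "gripper": -1},
  ],
  newtons=30,
)

```text
clock: 13.3
eef_pos: [518.2, 130.2, 89.1]
tcp_rot: [3.14, 0.001, 2.978]
contact_force: [-2.3, 5.5, 8.7]
opening: 0.133
grasp_force: 31.6
```

```bash
python3 s.py
```

```text
clock 13.3
eef_pos [518.2091106  130.21058837  89.08652558]
tcp_rot [3.13961246e+00 7.29598051e-04 2.97797243e+00]
contact_force [-2.26376435  5.45079669  8.69618899]
wrist_torque [ 1.00019553  0.27338438 -0.17894512]
grasp_force 31.5625861287117
opening 0.13294970692968053
```

>>> servo_tool(
  deltas=[
    {"x": 0, "y": 0, "z": 0, "rx": 0, "ry": 0, "rz": 0.02, "gripper": -1},
    {"x": 0, "y": 0, "z": 0, "rx": 0, "ry": 0, "rz": 0.03, "gripper": -1},
    {"x": 0, "y": 0, "z": 0, "rx": 0, "ry": 0, "rz": 0.03, "gripper": -1},
  ],
  newtons=30,
)

```text
clock: 13.6
eef_pos: [518.3, 130.5, 89.1]
tcp_rot: [3.139, 0.001, 3.008]
contact_force: [-1.8, 8.0, 7.1]
opening: 0.131
grasp_force: 31.6
```

```bash
python3 s.py
```

```text
clock 13.6
eef_pos [518.26250684 130.46403511  89.09373291]
tcp_rot [3.13919102e+00 8.53697523e-04 3.00767569e+00]
contact_force [-1.78827889  8.01321865  7.11774238]
wrist_torque [ 1.26751651  0.27319533 -0.26209998]
grasp_force 31.60887211561203
opening 0.13090531342726375
```

Resistance and side force are building 0.32 rad from the start, which looks like a stop. I'll turn back and try the other way.

>>> servo_tool(
  deltas=[
    {"x": 0, "y": 0, "z": 0, "rx": 0, "ry": 0, "rz": -0.05, "gripper": -1},
    {"x": 0, "y": 0, "z": 0, "rx": 0, "ry": 0, "rz": -0.12, "gripper": -1},
    {"x": 0, "y": 0, "z": 0, "rx": 0, "ry": 0, "rz": -0.19, "gripper": -1},
    {"x": 0, "y": 0, "z": 0, "rx": 0, "ry": 0, "rz": -0.26, "gripper": -1},
    {"x": 0, "y": 0, "z": 0, "rx": 0, "ry": 0, "rz": -0.32, "gripper": -1},
    {"x": 0, "y": 0, "z": 0, "rx": 0, "ry": 0, "rz": -0.37, "gripper": -1},
    {"x": 0, "y": 0, "z": 0, "rx": 0, "ry": 0, "rz": -0.4, "gripper": -1},
    {"x": 0, "y": 0, "z": 0, "rx": 0, "ry": 0, "rz": -0.4, "gripper": -1},
  ],
  newtons=30,
)

```text
clock: 14.4
eef_pos: [518.8, 129.4, 89.0]
tcp_rot: [3.14, 0.002, 2.608]
contact_force: [1.4, 0.4, 5.1]
opening: 0.135
grasp_force: 31.2
```

```bash
python3 s.py
```

```text
clock 14.4
eef_pos [518.79938848 129.36525614  89.0185158 ]
tcp_rot [3.14016567e+00 1.61748758e-03 2.60775065e+00]
contact_force [1.38800378 0.3531988  5.09492023]
wrist_torque [ 0.05129959 -0.21583316 -0.01325925]
grasp_force 31.18485689163208
opening 0.1345852137211572
```

>>> servo_tool(
  deltas=[
    {"x": 0, "y": 0, "z": 0, "rx": 0, "ry": 0, "rz": -0.03, "gripper": -1},
    {"x": 0, "y": 0, "z": 0, "rx": 0, "ry": 0, "rz": -0.06, "gripper": -1},
    {"x": 0, "y": 0, "z": 0, "rx": 0, "ry": 0, "rz": -0.06, "gripper": -1},
  ],
  newtons=30,
)

```text
clock: 14.7
eef_pos: [518.8, 129.3, 89.0]
tcp_rot: [3.14, 0.002, 2.548]
contact_force: [1.1, 0.6, 6.1]
opening: 0.133
grasp_force: 31.2
```

```bash
python3 s.py
```

```text
clock 14.7
eef_pos [518.84416392 129.31497324  89.03903895]
tcp_rot [3.14009017e+00 1.60803785e-03 2.54778607e+00]
contact_force [1.06011415 0.58197127 6.08557512]
wrist_torque [ 0.00307206 -0.2210864   0.03030832]
grasp_force 31.184474229812622
opening 0.13280924656945545
```

>>> servo_tool(
  deltas=[
    {"x": 0, "y": 0, "z": 0, "rx": 0, "ry": 0, "rz": -0.03, "gripper": -1},
    {"x": 0, "y": 0, "z": 0, "rx": 0, "ry": 0, "rz": -0.06, "gripper": -1},
    {"x": 0, "y": 0, "z": 0, "rx": 0, "ry": 0, "rz": -0.06, "gripper": -1},
  ],
  newtons=30,
)

```text
clock: 15.0
eef_pos: [518.8, 129.3, 89.0]
tcp_rot: [3.14, 0.002, 2.488]
contact_force: [1.1, -0.5, 4.9]
opening: 0.134
grasp_force: 31.2
```

```bash
python3 s.py
```

```text
clock 15.0
eef_pos [518.8353898  129.31572054  89.03309784]
tcp_rot [3.14000617e+00 1.51455824e-03 2.48782858e+00]
contact_force [ 1.10444213 -0.47417316  4.85057903]
wrist_torque [-0.0019199  -0.15268937 -0.01910436]
grasp_force 31.188461780548096
opening 0.1341127043332265
```

>>> servo_tool(
  deltas=[
    {"x": 0, "y": 0, "z": 0, "rx": 0, "ry": 0, "rz": -0.02, "gripper": -1},
    {"x": 0, "y": 0, "z": 0, "rx": 0, "ry": 0, "rz": -0.04, "gripper": -1},
    {"x": 0, "y": 0, "z": 0, "rx": 0, "ry": 0, "rz": -0.04, "gripper": -1},
  ],
  newtons=30,
)

```text
clock: 15.3
eef_pos: [518.9, 129.3, 89.0]
tcp_rot: [3.14, 0.001, 2.448]
contact_force: [1.7, -0.4, 6.0]
opening: 0.13
grasp_force: 31.2
```

```bash
python3 s.py
```

```text
clock 15.3
eef_pos [518.86795522 129.3135628   89.04598325]
tcp_rot [3.13992756e+00 1.49544695e-03 2.44818758e+00]
contact_force [ 1.73343068 -0.35554837  6.00354158]
wrist_torque [-0.04372303 -0.17514113  0.073438  ]
grasp_force 31.196526288986206
opening 0.1304343462931081
```

>>> servo_tool(
  deltas=[
    {"x": 0, "y": 0, "z": 0, "rx": 0, "ry": 0, "rz": -0.02, "gripper": -1},
    {"x": 0, "y": 0, "z": 0, "rx": 0, "ry": 0, "rz": -0.04, "gripper": -1},
    {"x": 0, "y": 0, "z": 0, "rx": 0, "ry": 0, "rz": -0.04, "gripper": -1},
  ],
  newtons=30,
)

```text
clock: 15.6
eef_pos: [518.8, 129.3, 89.0]
tcp_rot: [3.14, 0.001, 2.408]
contact_force: [2.6, 0.3, 6.0]
opening: 0.132
grasp_force: 31.2
```

```bash
python3 s.py
```

```text
clock 15.6
eef_pos [518.8074168  129.29839454  89.02888276]
tcp_rot [3.13998703e+00 1.38707963e-03 2.40827044e+00]
contact_force [2.55887317 0.29157934 6.04836838]
wrist_torque [-0.10539719 -0.14146337  0.08665024]
grasp_force 31.20428502559662
opening 0.13223262992561485
```

This way is free. I'll continue.

>>> servo_tool(
  deltas=[
    {"x": 0, "y": 0, "z": 0, "rx": 0, "ry": 0, "rz": -0.04, "gripper": -1},
    {"x": 0, "y": 0, "z": 0, "rx": 0, "ry": 0, "rz": -0.08, "gripper": -1},
    {"x": 0, "y": 0, "z": 0, "rx": 0, "ry": 0, "rz": -0.12, "gripper": -1},
    {"x": 0, "y": 0, "z": 0, "rx": 0, "ry": 0, "rz": -0.12, "gripper": -1},
  ],
  newtons=30,
)

```text
clock: 16.0
eef_pos: [518.8, 129.3, 89.0]
tcp_rot: [3.14, 0.001, 2.287]
contact_force: [0.9, -0.5, 6.4]
opening: 0.132
grasp_force: 31.2
```

```bash
python3 s.py
```

```text
clock 16.0
eef_pos [518.7889788  129.29445817  89.02227349]
tcp_rot [3.13985049e+00 1.15039305e-03 2.28749645e+00]
contact_force [ 0.91107419 -0.48390759  6.37263314]
wrist_torque [ 0.00404759 -0.13883475 -0.03445569]
grasp_force 31.23169183731079
opening 0.13153335315735878
```

>>> servo_tool(
  deltas=[
    {"x": 0, "y": 0, "z": 0, "rx": 0, "ry": 0, "rz": -0.05, "gripper": -1},
    {"x": 0, "y": 0, "z": 0, "rx": 0, "ry": 0, "rz": -0.1, "gripper": -1},
    {"x": 0, "y": 0, "z": 0, "rx": 0, "ry": 0, "rz": -0.15, "gripper": -1},
    {"x": 0, "y": 0, "z": 0, "rx": 0, "ry": 0, "rz": -0.2, "gripper": -1},
    {"x": 0, "y": 0, "z": 0, "rx": 0, "ry": 0, "rz": -0.2, "gripper": -1},
  ],
  newtons=30,
)

```text
clock: 16.5
eef_pos: [518.7, 129.2, 89.0]
tcp_rot: [3.14, 0.001, 2.087]
contact_force: [0.7, -0.2, 6.1]
opening: 0.134
grasp_force: 31.3
```

```bash
python3 s.py
```

```text
clock 16.5
eef_pos [518.65766295 129.23465134  89.04296981]
tcp_rot [3.13991358e+00 7.28954154e-04 2.08713814e+00]
contact_force [ 0.71019517 -0.2084999   6.05962474]
wrist_torque [-0.05421701 -0.11751218 -0.07302023]
grasp_force 31.305620670318604
opening 0.1343554733967298
```

>>> servo_tool(
  deltas=[
    {"x": 0, "y": 0, "z": 0, "rx": 0, "ry": 0, "rz": -0.05, "gripper": -1},
    {"x": 0, "y": 0, "z": 0, "rx": 0, "ry": 0, "rz": -0.1, "gripper": -1},
    {"x": 0, "y": 0, "z": 0, "rx": 0, "ry": 0, "rz": -0.15, "gripper": -1},
    {"x": 0, "y": 0, "z": 0, "rx": 0, "ry": 0, "rz": -0.2, "gripper": -1},
    {"x": 0, "y": 0, "z": 0, "rx": 0, "ry": 0, "rz": -0.25, "gripper": -1},
    {"x": 0, "y": 0, "z": 0, "rx": 0, "ry": 0, "rz": -0.29, "gripper": -1},
    {"x": 0, "y": 0, "z": 0, "rx": 0, "ry": 0, "rz": -0.32, "gripper": -1},
    {"x": 0, "y": 0, "z": 0, "rx": 0, "ry": 0, "rz": -0.32, "gripper": -1},
  ],
  newtons=30,
)

```text
clock: 17.3
eef_pos: [518.6, 129.2, 89.1]
tcp_rot: [3.14, 0.0, 1.768]
contact_force: [0.7, -0.6, 6.4]
opening: 0.133
grasp_force: 31.3
```

```bash
python3 s.py
```

```text
clock 17.3
eef_pos [518.60220701 129.2210502   89.06086645]
tcp_rot [3.13987264e+00 1.54570887e-04 1.76778094e+00]
contact_force [ 0.69698663 -0.64783857  6.41612373]
wrist_torque [-0.08020719 -0.03375499 -0.05294735]
grasp_force 31.331487894058228
opening 0.13349789739503123
```

>>> servo_tool(
  deltas=[
    {"x": 0, "y": 0, "z": 0, "rx": 0, "ry": 0, "rz": 0, "gripper": -1},
    {"x": 0, "y": 0, "z": 0, "rx": 0, "ry": 0, "rz": 0, "gripper": -1},
    {"x": 0, "y": 0, "z": 1, "rx": 0, "ry": 0, "rz": 0, "gripper": -1},
    {"x": 0, "y": 0, "z": 2, "rx": 0, "ry": 0, "rz": 0, "gripper": -1},
    {"x": 0, "y": 0, "z": 3, "rx": 0, "ry": 0, "rz": 0, "gripper": -1},
    {"x": 0, "y": 0, "z": 4, "rx": 0, "ry": 0, "rz": 0, "gripper": -1},
    {"x": 0, "y": 0, "z": 4, "rx": 0, "ry": 0, "rz": 0, "gripper": -1},
  ],
  newtons=50,
)

```text
clock: 18.0
eef_pos: [517.6, 129.3, 92.3]
tcp_rot: [-3.141, -0.0, 1.769]
contact_force: [1.1, 1.6, -2.1]
opening: 0.131
grasp_force: 49.9
```

>>> servo_tool(
  deltas=[
    {"x": 0, "y": 0, "z": 1, "rx": 0, "ry": 0, "rz": 0, "gripper": -1},
    {"x": 0, "y": 0, "z": 2, "rx": 0, "ry": 0, "rz": 0, "gripper": -1},
    {"x": 0, "y": 0, "z": 3, "rx": 0, "ry": 0, "rz": 0, "gripper": -1},
    {"x": 0, "y": 0, "z": 4, "rx": 0, "ry": 0, "rz": 0, "gripper": -1},
    {"x": 0, "y": 0, "z": 5, "rx": 0, "ry": 0, "rz": 0, "gripper": -1},
    {"x": 0, "y": 0, "z": 5, "rx": 0, "ry": 0, "rz": 0, "gripper": -1},
  ],
  newtons=50,
)

```text
clock: 18.6
eef_pos: [517.8, 129.2, 97.5]
tcp_rot: [3.142, 0.0, 1.769]
contact_force: [0.7, 0.5, -1.2]
opening: 0.129
grasp_force: 50.0
```

It's past the play with only the cap's weight on the wrist, so it's coming out. I'll continue lifting.

>>> servo_tool(
  deltas=[
    {"x": 0, "y": 0, "z": 3, "rx": 0, "ry": 0, "rz": 0, "gripper": -1},
    {"x": 0, "y": 0, "z": 6, "rx": 0, "ry": 0, "rz": 0, "gripper": -1},
    {"x": 0, "y": 0, "z": 9, "rx": 0, "ry": 0, "rz": 0, "gripper": -1},
    {"x": 0, "y": 0, "z": 13, "rx": 0, "ry": 0, "rz": 0, "gripper": -1},
    {"x": 0, "y": 0, "z": 17, "rx": 0, "ry": 0, "rz": 0, "gripper": -1},
    {"x": 0, "y": 0, "z": 21, "rx": 0, "ry": 0, "rz": 0, "gripper": -1},
    {"x": 0, "y": 0, "z": 25, "rx": 0, "ry": 0, "rz": 0, "gripper": -1},
    {"x": 0, "y": 0, "z": 30, "rx": 0, "ry": 0, "rz": 0, "gripper": -1},
    {"x": 0, "y": 0, "z": 35, "rx": 0, "ry": 0, "rz": 0, "gripper": -1},
  ],
  newtons=50,
)

```text
clock: 19.5
eef_pos: [517.7, 129.2, 132.7]
tcp_rot: [-3.142, 0.0, 1.769]
contact_force: [-0.0, 0.2, -1.7]
opening: 0.128
grasp_force: 50.0
```

>>> servo_tool(
  deltas=[
    {"x": 0, "y": 0, "z": 8, "rx": 0, "ry": 0, "rz": 0, "gripper": -1},
    {"x": 0, "y": 0, "z": 20, "rx": 0, "ry": 0, "rz": 0, "gripper": -1},
    {"x": 0, "y": 0, "z": 35, "rx": 0, "ry": 0, "rz": 0, "gripper": -1},
    {"x": 0, "y": 0, "z": 50, "rx": 0, "ry": 0, "rz": 0, "gripper": -1},
    {"x": 0, "y": 0, "z": 65, "rx": 0, "ry": 0, "rz": 0, "gripper": -1},
    {"x": 0, "y": 0, "z": 76, "rx": 0, "ry": 0, "rz": 0, "gripper": -1},
    {"x": 0, "y": 0, "z": 80, "rx": 0, "ry": 0, "rz": 0, "gripper": -1},
    {"x": 0, "y": 0, "z": 80, "rx": 0, "ry": 0, "rz": 0, "gripper": -1},
    {"x": 0, "y": 0, "z": 80, "rx": 0, "ry": 0, "rz": 0, "gripper": -1},
    {"x": 0, "y": 0, "z": 80, "rx": 0, "ry": 0, "rz": 0, "gripper": -1},
  ],
  newtons=50,
)

```text
clock: 20.5
eef_pos: [517.3, 129.1, 211.5]
tcp_rot: [-3.14, 0.0, 1.769]
contact_force: [0.2, -0.7, -2.3]
opening: 0.126
grasp_force: 50.0
```

```bash
python3 - <<'E'
from h import *
exec(open('s.py').read())
cv2.imwrite("pics/c8.png",crop("scene",200,140,150,150,4))
E
```

```text
clock 20.5
eef_pos [517.30016871 129.09391772 211.52705942]
tcp_rot [-3.14022941e+00  9.11097467e-05  1.76884921e+00]
contact_force [ 0.21457094 -0.66508563 -2.31869792]
wrist_torque [-0.00976479 -0.02322654  0.04066988]
grasp_force 50.03067076206207
opening 0.125736651559249
```

View pics/c8.png

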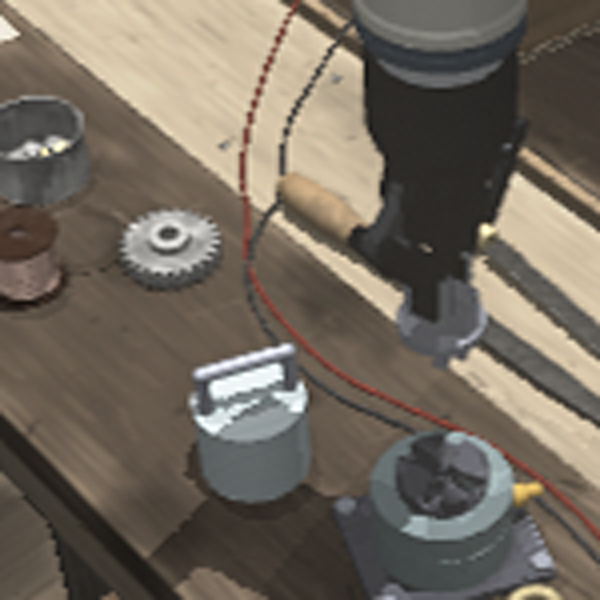

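The cap hangs in the gripper at (440,325), well above the open pot at (440,490). The hood stands upright at (250,430). I'll hand in the job.

```bash
python3 -c "
from rig import r
print(r.sense()['qvel'].round(4));print(r.sign_off())"
```

```text
[ 0.0005 -0.0007 -0.0023 -0.0007 -0.0004  0.0006]
the job is handed in; nothing more can be done
None
```

The job is done and handed in at about 20.5 s: the hood stands upright on the bench beside the pot, and the cap, which loosened clockwise seen from above, is held at rest with its stem about 9 cm above the neck.

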